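Set up a trunnion shaft in vee blocks on a fixture plate

ROBOT

A 6-joint arm with a two-finger parallel gripper is mounted at the origin on a cart in front of the work surface, level with it; the furniture and walls round the work are solid. World frame = base frame: x ahead of the robot, y to its left, z up, the work surface at z = 0. Lengths are in m, angles in rad, forces in N, time in s.
With the tool pointing down it reaches from about 0.35 to 0.875 m from the base axis. Payload 15.5 kg.
Tool frame: the origin (TCP) lies midway between the tips of the shut fingers; the grasp point (between the pads) lies 19 mm behind it; z points along the fingers, y is the line along which they close (so a half turn about z gives the same grasp; the last joint's range is limited). The gripper opens to 85 mm and grips with 20 to 120 N. Pads are 22 mm wide; open, the fingers measure 114 mm over their backs; the gripper's body (76 mm by 85 mm) begins 54 mm behind the grasp point. The pads swing forward as they close: fully open they stand 13 mm farther back than shut.
Start: joints at [-1.413, 0.494, 1.345, -0, 1.302, -0.096], TCP at [0.156, -0.605, 0.231] pointing down, gripper open.
Joint ranges: [-2.91, 2.91], [-0.82, 2.16], [0.22, 2.67], [-1.22, 4.37], [0.12, 2.79], [-3.08, 3.08]. Speed limits (rad/s): [1.89, 1.89, 2.57, 3.01, 3.01, 3.01].

INTERFACE

Orientations are given as a unit quaternion [x, y, z, w].
In Python, from station import telemetry, camera, camera_info, r gives the robot as it stands.
- The arm moves only by the tool send_rows, never from a script. Its argument "deltas" is a list of rows, each a list of 7 numbers: the shift along the world's x, y, z in mm, then the turn, a rotation vector about the world's x, y, z in degrees, then the opening, from 0 (shut) to 1 (fully open). In form: [[tx, ty, tz, rx, ry, rz, claw], ...]. A call has 1 to 8 rows; each row shifts and turns the commanded pose from where the row before left it; what a row does not reach is not made up. A row lasts 1/8 s, in which the tool goes at most 62.5 mm and 10.7 degrees, less where a joint would pass 70% of its speed; a pose out of reach is approached as far as the arm can. A call is refused whole if a number of a shift passes 62.5 or a number of a turn 10.7, either way. A call with a gripper value outside its range is refused whole. The fingers move at their own pace and stop on an object; "squeeze" is the grip in N (left out, the last holds). Time passes only in rows, so rows that do not move let the fingers close. It gives the time, the measured TCP pose, the force and the opening at its end, in the units of the state.
- telemetry.get_state(): the state, without advancing time (a new reading comes with each control period).
- camera(name): name is "scene" or "top" or "wrist"; returns the picture (384x512x3 uint8, blue, green, red); there is no depth.
- camera_info(name): a dict with "camera_matrix" (3x3 intrinsics, pixels), "dist_coeffs" ([k1, k2, p1, p2, k3] as OpenCV has them; the pictures are not rectified), "xyz" and "orientation" of the camera in the world; the wrist camera has in their place "mount" (4x4, takes a point from camera to tool coordinates, whose origin is the TCP and whose axes are the flange's). Camera axes: x right, y down, z forward; pixel columns grow to the right and rows downward; lengths in m; the calibration is good to about 2 mm. A picture is of the moment at which its call begins: read the wrist's pose just before it. camera_info takes no time and is no camera call.
- r.sign_off(): hands the job in, once; it reports no verdict.
The state is a dict: "time": time; "qpos": joint angles; "joint_vel": joint speeds; "joint_torque": joint torques, N m; "eef_pos": TCP position; "ee_rot": TCP orientation; "wrist_force": force on the tool from outside, world axes, zero at the start; "ft_torque": the same for the moment, N m; "opening": finger opening in m.
Only numpy, scipy, OpenCV 4.12 (cv2) and the standard library are available. Lean on these libraries where they do the work, as an engineer would, in place of code of your own. Each camera call takes 0.05 s, during which the arm holds its last target. There are 200 camera calls.

TASK

Set the trunnion shaft up on the fixture plate, ready for drilling. Put the two matching large vee blocks into the plate's two pockets, vee upward, lay the shaft across them with one bare steel journal in each vee and its square body midway between them, then drop a clamp bridge over each journal so that it stands squarely on the shoulders of the vee block beneath. The small odd vee block does not belong to the pair: leave it where it stands.

Things in the scene. Friction and masses are not known exactly. Their poses are not given: they have to be found in the camera images.
- fixture_plate: Aluminium fixture plate fixed to the table, 110 (x) x 260 (y) x 18 mm high, with two rectangular pockets. Origin at the centre of its underside, on the table top; z up. The pockets are centred 85 mm either side of the centre along its own y, the long axis; each is 70 mm (x) x 50 mm (y) and 8 mm deep, its floor 10 mm above the table top.
- vee_a: One of two identical large vee blocks, bare steel, loose, 0.45 kg: 60 mm across (x), 40 mm along the groove (y), 50 mm high. Origin at the centre of its underside, z up. The 90 degree groove runs along y in the top, 40 mm wide, 20 mm deep, a flat shoulder 10 mm wide on either side. Grip its flat end faces, 40 mm apart along y. In a pocket (5 mm play all round) its groove lies along the plate's y.
- vee_b: The other large vee block, identical to vee_a; either may go in either pocket.
- vee_small: The odd small vee block, bare steel, loose, clearly smaller and lower: 44 mm across (x), 30 mm along the groove (y), 34 mm high. Origin at the centre of its underside. Not to be used.
- trunnion: Loose trunnion shaft, about 0.45 kg, lying flat: square grey body 38 x 38 mm and 76 mm long, with a round bare steel journal 24 mm in diameter and 74 mm long at each end, 224 mm in all, both ends alike. Origin on the axis at mid length; the axis is its own y. Grip it across the square body. Lying in the seated vee blocks, its axis is 57 mm and the top of the body 76 mm above the table top.
- bridge_a: One of two identical clamp bridges, dark steel with a bright screw head, loose, 0.16 kg, standing on its lips as in use: 82 mm span (x), 24 mm thick (y), 59 mm high. Origin at the centre of its underside, between the lip ends; z up. The beam's top is at 32 mm; on it a boss 40 mm (x) x 24 mm (y) reaches to 44 mm, then the screw head, 20 mm in diameter. Grip the flat faces of boss and beam, 24 mm apart along y.
- bridge_b: The other clamp bridge, identical to bridge_a; either may go on either block. Its lips are 70 mm apart inside and reach 8 mm below its seats; the opening between the seats is 40 mm wide, 20 mm high from the lip ends. In use its x lies across the groove, seats on the block's shoulders, lips outside its flanks with 5 mm play each side, at the block's middle; lip ends 42 mm above the block's underside.
Not all that is in view belongs to the job. What is shaped like the vee_a but red or yellow is not meant.

How it is judged:
By the outcome, as a careful person would: the job done as asked, in the order asked, and still so for the second after the job is handed in, with the robot touching nothing.
It also fails if it takes over 128 s, if anything falls off the work surface, if the arm or the gripper's body presses on something with over 40 N, if the wrist force passes 120 N, or if a joint passes its speed limit or range.

## Working session

There is one attempt and no reset: what is moved stays moved. The work goes in short steps, Python scripts to look and compute and a tool call to move; the robot and the scene stay as the last step left them, time stands still between calls to the robot, and variables do not carry over. Pictures are saved under pics/ and viewed, on a budget of 21 in all, crops included, one or two more only if the job needs it, and the job is handed in when it is done.

Besides the shell and the picture viewer there is one more tool, called after "Emit:" in YAML: its name, and indented under it one key for each argument. send_rows: Moves the arm, as the interface text tells. Its arguments: {"type":"object","properties":{"deltas":{"type":"array"},"squeeze":{"type":"number"}},"required":["deltas"]}

```bash
ls; mkdir -p pics
cat > h.py <<'E'
import numpy as np, cv2
from scipy.spatial.transform import Rotation as R
from station import telemetry, camera, camera_info, r
def cam(name):
    ci=camera_info(name); K=np.array(ci["camera_matrix"]); D=np.array(ci["dist_coeffs"],float)
    if name=="wrist":
        s=telemetry.get_state(); T=np.eye(4); T[:3,:3]=R.from_quat(s["ee_rot"]).as_matrix(); T[:3,3]=s["eef_pos"]
        M=T@np.array(ci["mount"])
    else:
        M=np.eye(4); M[:3,:3]=R.from_quat(ci["orientation"]).as_matrix(); M[:3,3]=ci["xyz"]
    return K,D,M
def shot(name,f):
    c=cam(name); im=camera(name); cv2.imwrite("pics/"+f+".png",im); np.savez("pics/"+f+".npz",K=c[0],D=c[1],M=c[2]); return im,c
def load(f):
    z=np.load("pics/"+f+".npz"); return cv2.imread("pics/"+f+".png"),(z["K"],z["D"],z["M"])
def px2w(c,pts,z):
    K,D,M=c; p=cv2.undistortPoints(np.array(pts,float).reshape(-1,1,2),K,D).reshape(-1,2)
    d=np.c_[p,np.ones(len(p))]@M[:3,:3].T; o=M[:3,3]
    return o+d*((z-o[2])/d[:,2])[:,None]
def w2px(c,P):
    K,D,M=c; Mi=np.linalg.inv(M)
    return cv2.projectPoints(np.array(P,float).reshape(-1,1,3),cv2.Rodrigues(Mi[:3,:3])[0],Mi[:3,3],K,D)[0].reshape(-1,2)
E
python3 - <<'E'
from h import *
for n in("top","scene"):
    im,c=shot(n,n+"0"); print(n,c[2].round(3).tolist(),c[0].round(1).tolist(),c[1])
print(telemetry.get_state()); print(np.array(camera_info("wrist")["mount"]).round(3).tolist())
E
```

```text
pics
top [[0.024, -0.992, 0.125, 0.382], [-1.0, -0.025, -0.007, 0.044], [0.01, -0.124, -0.992, 1.242], [0.0, 0.0, 0.0, 1.0]] [[428.7, 0.0, 257.2], [0.0, 428.7, 195.4], [0.0, 0.0, 1.0]] [-0.08083934  0.          0.          0.          0.        ]
scene [[-0.768, -0.253, 0.588, -0.129], [-0.64, 0.292, -0.711, 0.825], [0.008, -0.922, -0.387, 0.506], [0.0, 0.0, 0.0, 1.0]] [[469.1, 0.0, 263.5], [0.0, 469.1, 194.6], [0.0, 0.0, 1.0]] [-0.1449385  0.         0.         0.         0.       ]
{'time': 0.1, 'qpos': array([-1.41349437e+00,  4.94109220e-01,  1.34605712e+00, -4.08648786e-05,
        1.30252563e+00, -9.55125636e-02]), 'joint_vel': array([ 0.00229068,  0.00017065,  0.00015112,  0.00058514, -0.0013293 ,
       -0.00080748]), 'joint_torque': array([ 2.39483044e-03, -8.83588743e+01, -3.84558785e+01, -8.75894386e-06,
        5.22818373e-03, -4.93936352e-05]), 'eef_pos': array([ 0.15626241, -0.60481253,  0.23077133]), 'ee_rot': array([ 9.92020401e-01,  1.26076255e-01, -3.66679800e-05, -5.48785869e-04]), 'wrist_force': array([ 0.50876088, -0.00492916, -0.65231685]), 'ft_torque': array([ 0.026049  ,  0.01995693, -0.02734971]), 'opening': 0.08561895395564885}
[[-0.0, -0.953, -0.302, 0.078], [1.0, -0.0, -0.0, 0.001], [0.0, -0.302, 0.953, -0.141], [0.0, 0.0, 0.0, 1.0]]
```

```bash
python3 -c "
import cv2
for n in('top0','scene0'): cv2.imwrite(f'pics/{n}_v.png',cv2.resize(cv2.imread(f'pics/{n}.png'),(800,600),interpolation=cv2.INTER_CUBIC))"
```

```text
(no output)
```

View pics/top0_v.png

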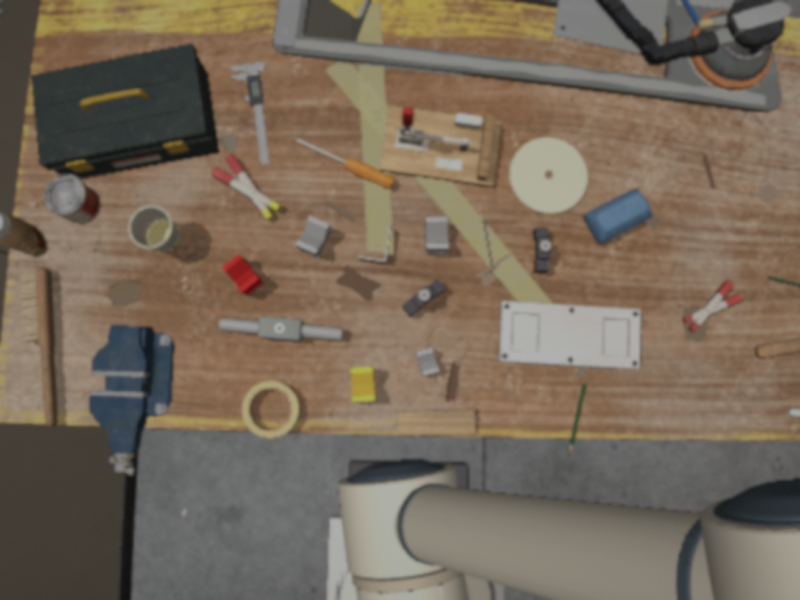

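View pics/scene0_v.png

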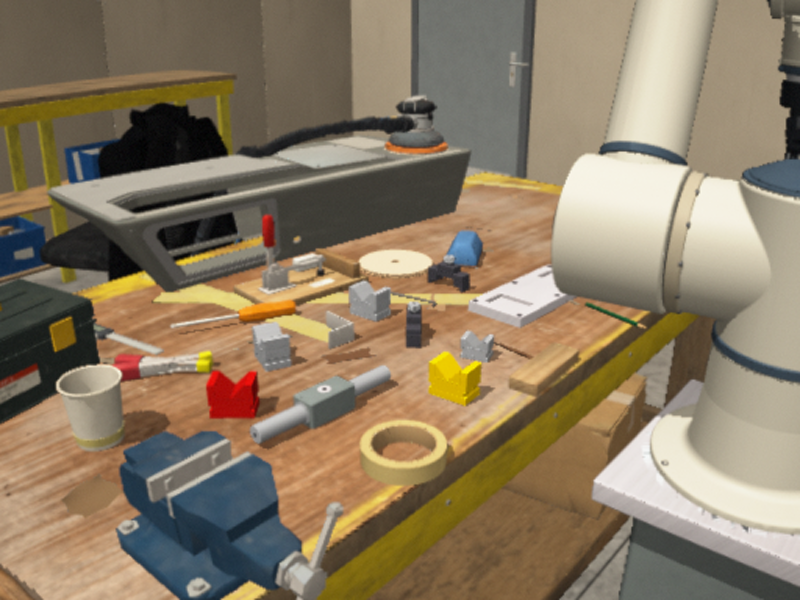

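The top view shows (in 800x600 pixels) the large vees at (314,236) and (437,234), the small vee at (428,362) and the bridges at (424,297) and (542,250). The trunnion is at (281,328) and the plate at (570,335). The scene view agrees.

Run:
```python
from h import *
im,c=load("top0"); hsv=cv2.cvtColor(im,cv2.COLOR_BGR2HSV)
s=512/800
def rect(name,u,v,half,mask,z):
    x0,y0=int(u*s)-half,int(v*s)-half; sub=mask[y0:y0+2*half,x0:x0+2*half]
    cs,_=cv2.findContours(sub,cv2.RETR_EXTERNAL,cv2.CHAIN_APPROX_NONE)
    ct=max(cs,key=cv2.contourArea).reshape(-1,2)+[x0,y0]
    W=px2w(c,ct,z); (cx,cy),(w,h),a=cv2.minAreaRect((W[:,:2]*1000).astype(np.float32))
    print(name,round(cx),round(cy),"size",round(w),round(h),"ang",round(a,1))
gray=((hsv[...,1]<50)&(hsv[...,2]>95)).astype(np.uint8)*255
dark=((hsv[...,2]<75)).astype(np.uint8)*255
rect("vee1",314,236,18,gray,.05);rect("vee2",437,234,16,gray,.05);rect("small",428,362,13,gray,.034)
rect("trun",281,328,44,gray,.019);rect("plate",570,335,52,gray,.018)
rect("br1",424,297,18,dark,.032);rect("br2",542,250,18,dark,.032)
cv2.imwrite("pics/m.png",np.hstack([gray,dark]))
```

```text
vee1 656 202 size 44 66 ang 66.3
vee2 667 -24 size 61 43 ang 1.5
small 433 -11 size 49 34 ang 19.5
trun 488 258 size 229 39 ang 87.1
plate 482 -276 size 265 128 ang 87.8
br1 563 -23 size 19 26 ang 35.2
br2 641 -220 size 26 80 ang 89.7
```

Emit:
send_rows:
  deltas:
    - [50,50,10,0,0,-2,1]
    - [50,50,10,0,0,-3,1]
    - [50,50,10,0,0,-3,1]
    - [50,50,10,0,0,-3,1]
    - [50,50,10,0,0,-3,1]
    - [45,50,10,0,0,-2.7,1]
    - [30,25,0,0,0,0,1]
    - [0,0,0,0,0,0,1]

```text
time: 1.1
eef_pos: [0.448, -0.3135, 0.284]
ee_rot: [1.0, -0.018, 0.0, -0.0]
wrist_force: [-0.5, -0.5, 0.1]
opening: 0.0855
```

```bash
cat >> h.py <<'E'
def st():
    s=telemetry.get_state(); A=R.from_quat(s["ee_rot"]).as_matrix()
    print("t",round(s["time"],2),"tcp",(s["eef_pos"]*1000).round(1),"yang",round(np.degrees(np.arctan2(A[1,1],A[0,1])),2),"tilt",(A[:2,2]*57.3).round(2),"q",s["qpos"].round(2),"F",s["wrist_force"].round(1),"op",round(s["opening"]*1000,1))
    return s
E
python3 - <<'E'
from h import *
st(); im,c=shot("wrist","w1"); print(c[0].round(0).tolist(),c[1])
cv2.imwrite("pics/w1_v.png",cv2.resize(im,(768,576),interpolation=cv2.INTER_CUBIC))
E
```

```text
t 1.1 tcp [ 448.  -313.5  284. ] yang -92.02 tilt [0.   0.03] q [-0.72  0.33  1.46  0.    1.34  0.89] F [-0.5 -0.5  0.1] op 85.5
[[290.0, 0.0, 256.0], [0.0, 290.0, 189.0], [0.0, 0.0, 1.0]] [-0.05195917  0.          0.          0.          0.        ]
```

View pics/w1_v.png

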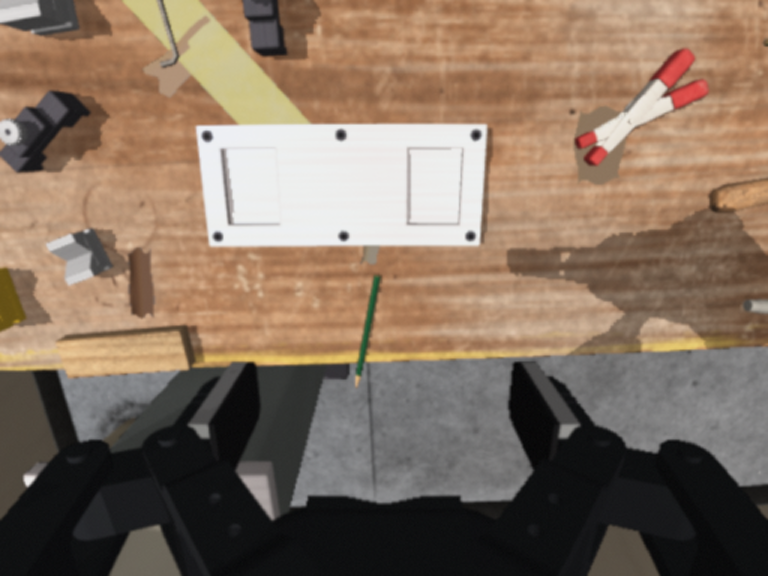

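The wrist view shows the whole plate: its outline runs from (198,124) to (487,246), with the pocket openings at about (250,187) and (435,186).

Run:
```python
from h import *
im,c=load("w1"); hsv=cv2.cvtColor(im,cv2.COLOR_BGR2HSV)
m=((hsv[...,1]<40)&(hsv[...,2]>140)).astype(np.uint8)*255; m[:,:120]=0;m[:,335:]=0;m[:75]=0;m[172:]=0
m=cv2.morphologyEx(m,cv2.MORPH_CLOSE,np.ones((3,3)))
ct=max(cv2.findContours(m,cv2.RETR_EXTERNAL,cv2.CHAIN_APPROX_NONE)[0],key=cv2.contourArea).reshape(-1,2)
W=px2w(c,ct,.018)[:,:2]*1000; rc=cv2.minAreaRect(W.astype(np.float32)); print(rc)
# screw holes (dark dots) 
px=np.array([[207,136],[341,135],[476,135],[218,237],[344,236],[470,236]])/1.5
H=px2w(c,px,.018)[:,:2]*1000; print("holes",H.round(1).tolist(),H.mean(0).round(1))
d=(H[0]+H[3]-H[2]-H[5])/2; print("axis ang from holes",np.degrees(np.arctan2(d[1],d[0])),np.linalg.norm(d))
# pocket corners by view (upper rim z .018)
for q in ([[222,148],[279,148],[281,223],[228,224]],[[408,148],[463,148],[461,224],[408,223]]):
    P=px2w(c,np.array(q)/1.5,.018)[:,:2]*1000; print("pocket",P.round(0).tolist(),P.mean(0).round(1))
```

```text
((490.9366455078125, -276.8392333984375), (260.74755859375, 110.85594177246094), 87.8143539428711)
holes [[541.2, -158.1], [536.7, -278.9], [532.7, -399.4], [448.8, -155.1], [445.2, -276.0], [441.0, -395.9]] [ 490.9 -277.2]
axis ang from holes 88.06464402488338 241.1741263317153
pocket [[530.0, -170.0], [528.0, -222.0], [460.0, -217.0], [461.0, -167.0]] [ 494.7 -194.1]
pocket [[523.0, -338.0], [522.0, -388.0], [453.0, -387.0], [455.0, -337.0]] [ 488.4 -362.6]
```

Emit:
send_rows:
  deltas:
    - [30,40,-10,0,0,0,1]
    - [30,50,-20,0,0,0,1]
    - [30,50,-20,0,0,0,1]
    - [30,50,-20,0,0,0,1]
    - [30,50,-10,0,0,0,1]
    - [20,40,0,0,0,3,1]
    - [0,0,0,0,0,0,1]

```text
time: 2.02
eef_pos: [0.6171, -0.034, 0.2036]
ee_rot: [1.0, 0.008, -0.0, -0.0]
wrist_force: [-0.1, -0.5, -1.2]
opening: 0.0853
```

Run:
```python
from h import *
st(); im,c=shot("wrist","w2")
cv2.imwrite("pics/w2_v.png",cv2.resize(im,(768,576),interpolation=cv2.INTER_CUBIC))
```

```text
t 2.02 tcp [617.1 -34.  203.6] yang -89.06 tilt [-0.03  0.02] q [-0.15  0.51  1.4   0.    1.23  1.4 ] F [-0.1 -0.5 -1.2] op 85.3
```

View pics/w2_v.png

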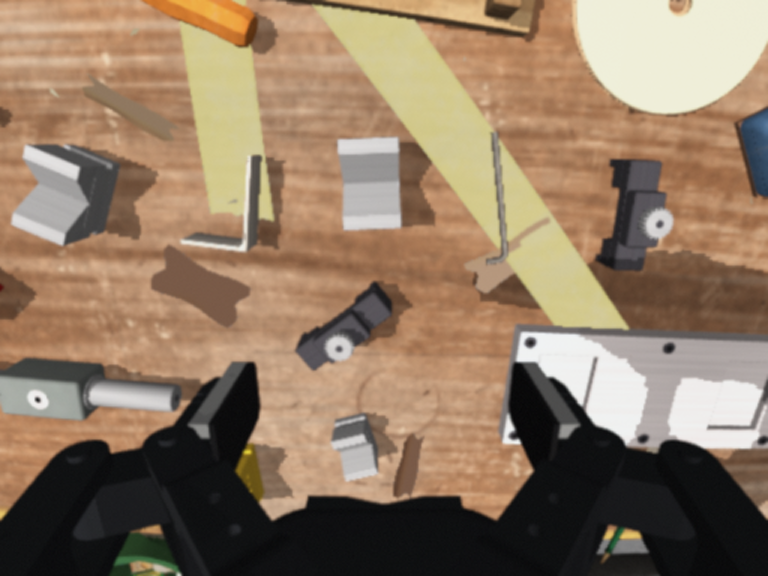

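The second view shows vee2's top at corners (338,140), (398,138), (401,227) and (344,229). The screw heads are at (338,348) and (658,224), the trunnion's right journal is at (135,394), and an L-bracket stands at (185–260,155–250).

Run:
```python
from h import *
im,c=load("w2"); hsv=cv2.cvtColor(im,cv2.COLOR_BGR2HSV)
def rect(name,box,m,z):
    x0,y0,x1,y1=[int(b/1.5) for b in box]; sub=m[y0:y1,x0:x1].astype(np.uint8)*255
    ct=max(cv2.findContours(sub,cv2.RETR_EXTERNAL,cv2.CHAIN_APPROX_NONE)[0],key=cv2.contourArea).reshape(-1,2)+[x0,y0]
    W=px2w(c,ct,z)[:,:2]*1000; a=cv2.minAreaRect(W.astype(np.float32)); print(name,np.round(a[0],1),np.round(a[1],1),round(a[2],1))
g=(hsv[...,1]<45)&(hsv[...,2]>110)
rect("vee2",(325,120,415,245),g,.05)
rect("screw1",(318,328,360,368),g,.058); rect("screw2",(635,200,680,245),g,.058)
d=(hsv[...,2]<88)
rect("br1",(285,270,405,380),d,.032); rect("br2",(595,150,670,275),d,.032)
def P(n,pts,z): print(n,(px2w(c,np.array(pts,float)/1.5,z)[:,:2]*1000).round(0).tolist())
P("vee2 corners",[[338,140],[398,138],[401,227],[344,229]],.05)
P("vee1",[[27,144],[84,180],[62,243],[13,222]],.05)
P("bracket top/foot",[[250,155],[260,155],[248,248],[182,240]],.03)
P("br1 beam ends",[[297,350],[313,369],[376,284],[392,303]],.032)
P("br2 beam",[[616,160],[661,161],[603,268],[643,270]],.032)
P("key",[[495,130],[505,255]],.0)
```

```text
vee2 [670.2 -24.2] [59.7 39.9] 3.3
screw1 [554.5  -2.3] [20.7 21.2] 31.3
screw2 [ 649.8 -219.1] [20.9 20.5] 37.2
br1 [558.4  -6. ] [33.2 85.5] 38.6
br2 [ 649.7 -214.7] [81.4 43. ] 0.2
vee2 corners [[698.0, -3.0], [700.0, -42.0], [642.0, -46.0], [640.0, -7.0]]
vee1 [[696.0, 207.0], [672.0, 170.0], [628.0, 195.0], [643.0, 229.0]]
bracket top/foot [[688.0, 60.0], [688.0, 53.0], [621.0, 67.0], [626.0, 116.0]]
br1 beam ends [[539.0, 33.0], [522.0, 21.0], [595.0, -29.0], [580.0, -41.0]]
br2 beam [[689.0, -197.0], [690.0, -230.0], [610.0, -200.0], [609.0, -232.0]]
key [[708.0, -117.0], [611.0, -134.0]]
```

Emit:
send_rows:
  deltas:
    - [27,5,-20,0,0,1.2,1]
    - [26,5,-50,0,0,1.2,1]
    - [0,0,-50,0,0,0,1]
    - [0,0,-40,0,0,0,1]
    - [0,0,-20,0,0,0,1]
    - [0,0,-11.6,0,0,0,1]
    - [0,0,0,0,0,0,1]
    - [0,0,0,0,0,0,0.2]
  squeeze: 60

```text
time: 3.08
eef_pos: [0.6703, -0.0256, 0.014]
ee_rot: [1.0, 0.028, 0.001, 0.0]
wrist_force: [-0.2, 0.5, 0.5]
opening: 0.0699
```

Emit:
send_rows:
  deltas:
    - [0,0,0,0,0,0,0.2]
    - [0,0,0,0,0,0,0.2]
    - [0,0,0,0,0,0,0.2]
    - [0,0,0,0,0,0,0.2]
    - [0,0,0,0,0,0,0.2]

```text
time: 3.7
eef_pos: [0.67, -0.0253, 0.0137]
ee_rot: [1.0, 0.028, 0.001, 0.0]
wrist_force: [-1.9, 0.3, 8.7]
opening: 0.0386
```

Run:
```python
from h import *
st(); im,c=shot("wrist","w3")
cv2.imwrite("pics/w3_v.png",cv2.resize(im,(768,576),interpolation=cv2.INTER_CUBIC))
```

```text
t 3.7 tcp [670.  -25.3  13.7] yang -86.8 tilt [ 0.08 -0.01] q [-0.13  0.8   1.41 -0.    0.93  1.39] F [-1.9  0.3  8.7] op 38.6
```

View pics/w3_v.png

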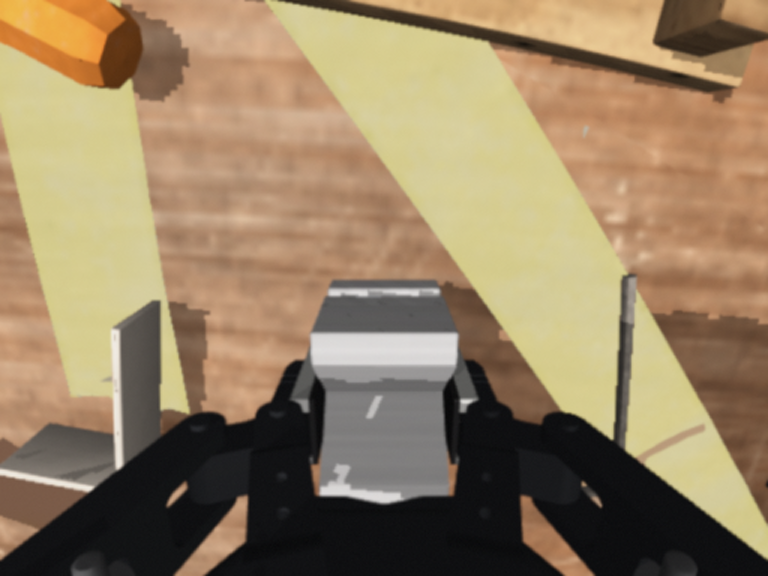

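Run:
```python
from h import *
im,c=load("w3")
print((px2w(c,np.array([[311,332],[457,332],[313,364],[455,364]])/1.5,.05)*1000).round(1).tolist())
```

```text
[[699.8, -5.0, 50.0], [702.0, -43.4, 50.0], [690.4, -5.5, 50.0], [692.6, -43.8, 50.0]]
```

Emit:
send_rows:
  deltas:
    - [0,0,30,0,0,0,0.2]
    - [0,0,50,0,0,0,0.2]
    - [-20,-40,10,0,0,-0.8,0.2]
    - [-25,-50,0,0,0,-0.8,0.2]
    - [-28,-50,0,0,0,-0.8,0.2]
    - [-28,-50,0,0,0,-0.8,0.2]
    - [-28,-50,0,0,0,-0.8,0.2]
    - [-28,-50,0,0,0,-0.8,0.2]

```text
time: 4.75
eef_pos: [0.5113, -0.3168, 0.1027]
ee_rot: [1.0, -0.014, -0.0, 0.0]
wrist_force: [0.8, 0.1, -4.3]
opening: 0.0383
```

Emit:
send_rows:
  deltas:
    - [-26,-46,-20,0,0,-0.4,0.2]
    - [0,0,-20,0,0,0,0.2]
    - [0,0,0,0,0,0,0.2]
    - [0,0,0,0,0,0,0.2]

```text
time: 5.25
eef_pos: [0.4869, -0.361, 0.0633]
ee_rot: [1.0, -0.017, 0.0, 0.0]
wrist_force: [0.3, 0.7, -5.0]
opening: 0.0385
```

Run:
```python
from h import *
st(); im,c=shot("wrist","w4")
cv2.imwrite("pics/w4_v.png",cv2.resize(im,(768,576),interpolation=cv2.INTER_CUBIC))
```

```text
t 5.25 tcp [ 486.9 -361.    63.3] yang -91.97 tilt [ 0.02 -0.01] q [-0.74  0.67  1.56  0.    0.92  0.87] F [ 0.3  0.7 -5. ] op 38.5
```

View pics/w4_v.png

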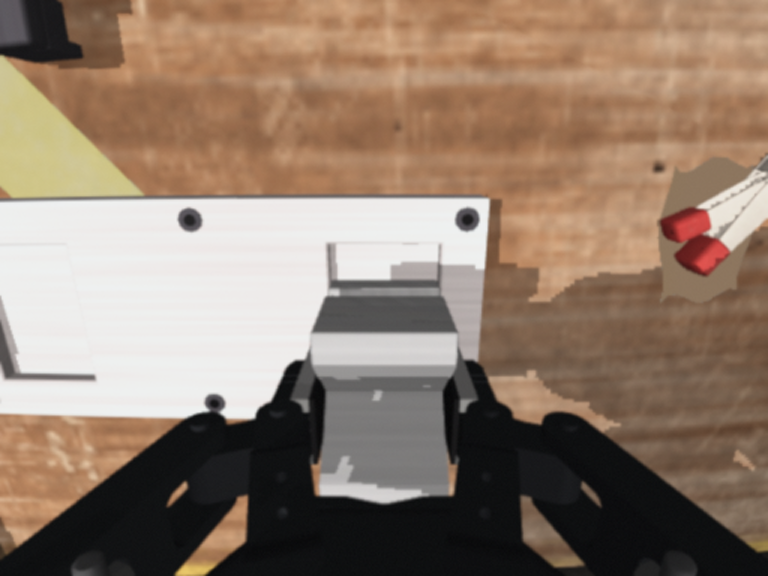

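Run:
```python
from h import *
im,c=load("w4")
print((px2w(c,np.array([[328,242],[440,242],[190,219],[466,219],[214,403],[488,198]])/1.5,.018)*1000).round(1).tolist())
d=np.array([np.cos(np.radians(88)),np.sin(np.radians(88))]);e=np.array([d[1],-d[0]]);o=np.array([490.9,-277])
for a,b in((-60,35),(-110,35),(0,46),(-120,46),(0,-46),(-130,55)): print((o+a*d+b*e).round(1),end=" ")
```

```text
[[525.4, -338.4, 18.0], [523.7, -387.4, 18.0], [537.8, -278.9, 18.0], [533.4, -398.6, 18.0], [445.8, -275.2, 18.0], [542.1, -407.8, 18.0]]
[ 523.8 -338.2] [ 522.  -388.2] [ 536.9 -278.6] [ 532.7 -398.5] [ 444.9 -275.4] [ 541.3 -408.8]
```

Emit:
send_rows:
  deltas:
    - [1,-1,-15,0,0,0,0.2]
    - [0,0,-12,0,0,0,0.2]
    - [0,0,-8,0,0,0,0.2]
    - [0,0,-4,0,0,0,0.2]
    - [0,0,0,0,0,0,0.2]
    - [0,0,0,0,0,0,0.2]

```text
time: 6.05
eef_pos: [0.4875, -0.3624, 0.0237]
ee_rot: [1.0, -0.018, 0.0, -0.0]
wrist_force: [-1.6, 2.2, 1.0]
opening: 0.0382
```

Emit:
send_rows:
  deltas:
    - [0,0,0,0,0,0,0.7]
    - [0,0,0,0,0,0,0.7]
    - [0,0,0,0,0,0,0.7]
    - [0,0,20,0,0,0,0.7]
    - [0,0,50,0,0,0,0.9]
    - [5,30,50,0,0,0,1]
    - [10,50,40,0,0,-2,1]
    - [10,50,20,0,0,-2,1]

```text
time: 7.05
eef_pos: [0.5128, -0.2334, 0.2045]
ee_rot: [0.999, -0.053, 0.001, 0.001]
wrist_force: [0.2, -0.1, -1.0]
opening: 0.0856
```

Emit:
send_rows:
  deltas:
    - [12,55,0,0,0,-2,1]
    - [13,55,0,0,0,-2,1]
    - [13,55,0,0,0,-2,1]
    - [13,55,0,0,0,-2,1]
    - [13,55,0,0,0,-2,1]
    - [13,55,0,0,0,-2,1]
    - [13,55,0,0,0,-2,1]
    - [13,55,0,0,0,-3,1]

```text
time: 8.05
eef_pos: [0.6153, 0.2077, 0.2023]
ee_rot: [0.98, -0.2, 0.0, -0.0]
wrist_force: [0.5, -0.3, -0.0]
opening: 0.0853
```

Emit:
send_rows:
  deltas:
    - [11,27,0,0,0,-3,1]
    - [0,0,0,0,0,0,1]
    - [0,0,0,0,0,0,1]

```text
time: 8.43
eef_pos: [0.6258, 0.2322, 0.202]
ee_rot: [0.974, -0.225, -0.0, 0.0]
wrist_force: [0.6, 0.7, -0.2]
opening: 0.0852
```

Run:
```python
from h import *
st(); im,c=shot("wrist","w5")
cv2.imwrite("pics/w5_v.png",cv2.resize(im,(768,576),interpolation=cv2.INTER_CUBIC))
```

```text
t 8.43 tcp [625.8 232.2 202. ] yang -115.98 tilt [-0.03 -0.02] q [ 0.27  0.58  1.27 -0.    1.3   2.29] F [ 0.6  0.7 -0.2] op 85.2
```

View pics/w5_v.png

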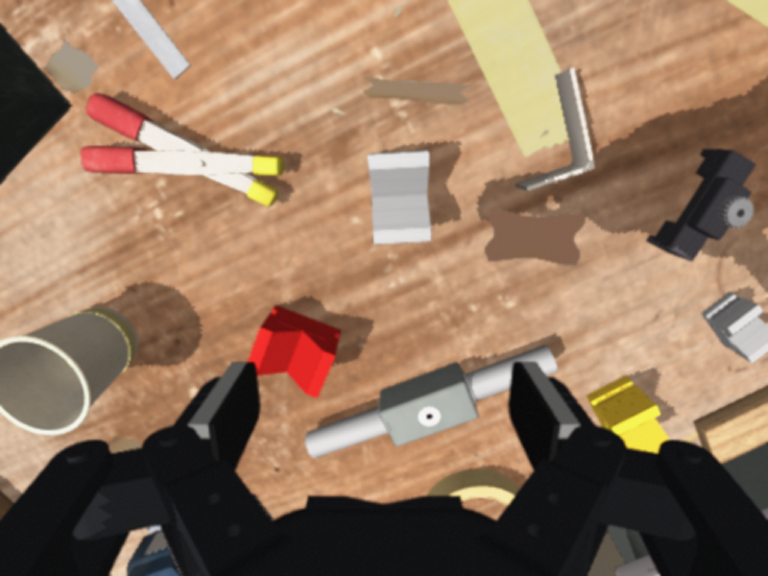

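Vee1 is clear at (400,197), nearly square to the tool. The trunnion body is at (429,405), with its journal tips at (315,442) and (550,360).

Run:
```python
from h import *
im,c=load("w5"); hsv=cv2.cvtColor(im,cv2.COLOR_BGR2HSV); g=(hsv[...,1]<45)&(hsv[...,2]>110)
def ctr(box,m):
    x0,y0,x1,y1=[int(b/1.5) for b in box]; sub=m[y0:y1,x0:x1].astype(np.uint8)*255
    return max(cv2.findContours(sub,cv2.RETR_EXTERNAL,cv2.CHAIN_APPROX_NONE)[0],key=cv2.contourArea).reshape(-1,2)+[x0,y0]
W=px2w(c,ctr((355,140,445,255),g),.05)[:,:2]*1000; print("vee1",cv2.minAreaRect(W.astype(np.float32)))
print((px2w(c,np.array([[368,155],[429,152],[431,240],[375,243]])/1.5,.05)*1000).round(1).tolist())
# trunnion: body top corners z=.038, hole, journal axis centre at tips z=.019
B=px2w(c,np.array([[380,403],[464,378],[477,413],[397,443]])/1.5,.038)[:,:2]*1000
print("body",B.round(1).tolist(),B.mean(0).round(1),"hole",(px2w(c,[[429/1.5,416/1.5]],.038)[0]*1000).round(1))
J=px2w(c,np.array([[313,443],[551,360]])/1.5,.019)[:,:2]*1000; print("tips",J.round(1).tolist(),J.mean(0),np.linalg.norm(J[0]-J[1]),np.degrees(np.arctan2(*(J[0]-J[1])[::-1])))
```

```text
vee1 ((660.9994506835938, 202.57322692871094), (40.19447326660156, 60.22820281982422), 67.35810852050781)
[[695.1, 209.4, 50.0], [679.5, 173.0, 50.0], [625.9, 195.7, 50.0], [640.8, 231.2, 50.0]]
body [[518.5, 287.5], [509.7, 217.4], [474.8, 220.3], [477.2, 291.8]] [495.  254.3] hole [489.7 256.8  38. ]
tips [[496.3, 365.2], [481.2, 146.5]] [488.75215129 255.83911786] 219.28412963792962 86.06091036766928
```

Emit:
send_rows:
  deltas:
    - [18,-15,-20,0,0,1.7,1]
    - [17,-15,-50,0,0,1.7,1]
    - [0,0,-50,0,0,0,1]
    - [0,0,-40,0,0,0,1]
    - [0,0,-20,0,0,0,1]
    - [0,0,-8.5,0,0,0,1]
    - [0,0,0,0,0,0,1]
    - [0,0,0,0,0,0,0.2]

```text
time: 9.48
eef_pos: [0.662, 0.203, 0.0152]
ee_rot: [0.981, -0.196, 0.001, -0.0]
wrist_force: [-0.8, 0.1, -0.7]
opening: 0.0699
```

Emit:
send_rows:
  deltas:
    - [0,0,0,0,0,0,0.2]
    - [0,0,0,0,0,0,0.2]
    - [0,0,0,0,0,0,0.2]
    - [0,0,0,0,0,0,0.2]
    - [0,0,0,0,0,0,0.2]

```text
time: 10.1
eef_pos: [0.6615, 0.2029, 0.0147]
ee_rot: [0.981, -0.196, 0.0, -0.0]
wrist_force: [-2.0, -0.7, 9.8]
opening: 0.0387
```

Run:
```python
from h import *
st(); im,c=shot("wrist","w6")
hsv=cv2.cvtColor(im,cv2.COLOR_BGR2HSV)
# shoulder band: brightness profile down central columns
print(hsv[180:262:2,230:285,2].mean(1).astype(int).tolist())
im3=load("w3")[0];print(cv2.cvtColor(im3,cv2.COLOR_BGR2HSV)[180:262:2,230:285,2].mean(1).astype(int).tolist())
```

```text
t 10.1 tcp [661.5 202.9  14.7] yang -112.61 tilt [0.06 0.01] q [ 0.21  0.82  1.35 -0.    0.97  2.18] F [-2.  -0.7  9.8] op 38.7
[186, 172, 156, 142, 105, 94, 100, 145, 163, 139, 94, 92, 92, 90, 91, 92, 93, 93, 92, 91, 93, 113, 211, 233, 233, 233, 234, 234, 225, 208, 186, 172, 150, 121, 115, 115, 113, 114, 114, 117, 121]
[181, 179, 178, 137, 92, 94, 157, 200, 170, 102, 89, 89, 87, 88, 89, 89, 90, 90, 89, 91, 97, 181, 216, 218, 218, 219, 222, 222, 218, 216, 217, 212, 167, 154, 153, 153, 142, 119, 106, 105, 108]
```

Emit:
send_rows:
  deltas:
    - [0,0,30,0,0,0,0.2]
    - [0,0,50,0,0,0,0.2]
    - [-18,-40,20,0,0,2.6,0.2]
    - [-21,-50,0,0,0,3,0.2]
    - [-21,-50,0,0,0,3,0.2]
    - [-21,-50,0,0,0,3,0.2]
    - [-21,-50,0,0,0,3,0.2]
    - [-21,-50,0,0,0,3,0.2]

```text
time: 11.15
eef_pos: [0.5372, -0.0886, 0.1139]
ee_rot: [0.999, -0.043, 0.0, 0.0]
wrist_force: [0.7, -1.3, -4.8]
opening: 0.0383
```

Emit:
send_rows:
  deltas:
    - [-21,-50,0,0,0,3,0.2]
    - [-20,-40,-10,0,0,0,0.2]
    - [-3,-15,-40,0,0,0,0.2]
    - [0,0,0,0,0,0,0.2]
    - [0,0,0,0,0,0,0.2]

```text
time: 11.78
eef_pos: [0.4945, -0.1917, 0.0644]
ee_rot: [1.0, -0.017, 0.0, -0.0]
wrist_force: [0.4, 0.0, -3.7]
opening: 0.0388
```

Run:
```python
from h import *
st(); im,c=shot("wrist","w7")
cv2.imwrite("pics/w7_v.png",cv2.resize(im,(768,576),interpolation=cv2.INTER_CUBIC))
```

```text
t 11.78 tcp [ 494.5 -191.7   64.4] yang -92.0 tilt [0.01 0.  ] q [-0.48  0.59  1.75  0.    0.8   1.12] F [ 0.4  0.  -3.7] op 38.8
```

View pics/w7_v.png

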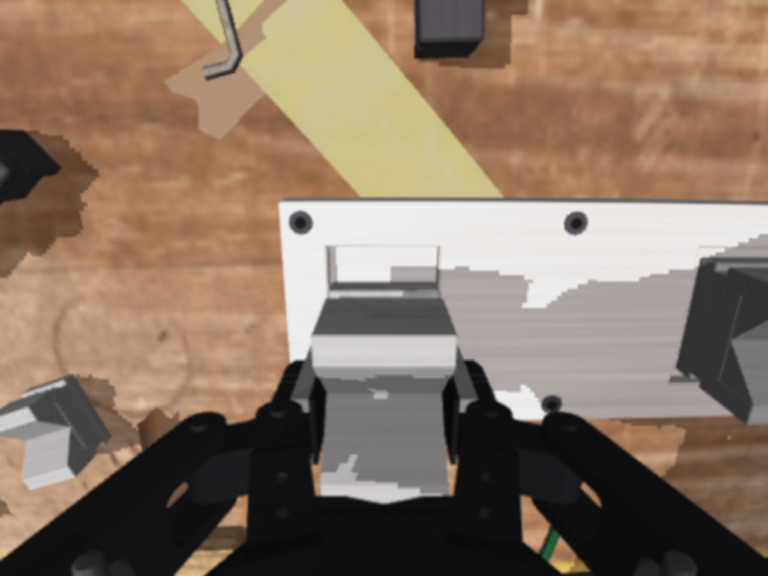

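Emit:
send_rows:
  deltas:
    - [0,-0.3,-15,0,0,0,0.2]
    - [0,0,-12,0,0,0,0.2]
    - [0,0,-9,0,0,0,0.2]
    - [0,0,-4,0,0,0,0.2]
    - [0,0,0,0,0,0,0.2]
    - [0,0,0,0,0,0,0.2]

```text
time: 12.58
eef_pos: [0.4937, -0.1921, 0.0246]
ee_rot: [1.0, -0.018, -0.0, -0.0]
wrist_force: [-7.6, 4.6, 27.5]
opening: 0.0385
```

Emit:
send_rows:
  deltas:
    - [0,0,0,0,0,0,0.7]
    - [0,0,0,0,0,0,0.7]
    - [0,0,0,0,0,0,0.7]
    - [0,0,20,0,0,0,0.7]
    - [0,0,50,0,0,0,0.9]
    - [0,10,60,0,0,0,1]
    - [0,30,50,0,0,5,1]
    - [0,40,0,0,0,9,1]

```text
time: 13.58
eef_pos: [0.496, -0.1127, 0.2073]
ee_rot: [0.994, 0.106, 0.003, 0.002]
wrist_force: [0.5, 1.0, -0.2]
opening: 0.0853
```

Run:
```python
from h import *
st(); im,c=shot("wrist","w8a"); im,c=shot("scene","s1")
cv2.imwrite("pics/s1_v.png",cv2.resize(im[140:300,180:420],(720,480),interpolation=cv2.INTER_CUBIC))
```

```text
t 13.57 tcp [ 496.  -112.7  207.3] yang -77.86 tilt [ 0.38 -0.14] q [-0.34  0.36  1.66 -0.    1.11  1.02] F [ 0.5  1.  -0.2] op 85.3
```

Emit:
send_rows:
  deltas:
    - [0,40,0,0,0,9.5,1]
    - [0,41,0,0,0,9.5,1]
    - [0,41,0,0,0,9.5,1]
    - [0,41,0,0,0,9.5,1]
    - [0,41,0,0,0,9.5,1]
    - [0,41,0,0,0,9.5,1]
    - [0,41,0,0,0,9.5,1]
    - [0,41,0,0,0,8,1]

```text
time: 14.68
eef_pos: [0.4942, 0.2155, 0.2033]
ee_rot: [0.727, 0.686, -0.0, -0.0]
wrist_force: [0.8, -0.4, -0.4]
opening: 0.0853
```

Emit:
send_rows:
  deltas:
    - [0,0,0,0,0,0,1]
    - [0,0,0,0,0,0,1]

```text
time: 14.92
eef_pos: [0.4941, 0.2139, 0.2033]
ee_rot: [0.729, 0.684, -0.0, -0.0]
wrist_force: [-0.2, -0.5, -0.5]
opening: 0.0852
```

Run:
```python
from h import *
st(); im,c=shot("wrist","w8"); a=load("w8a")[0]
cv2.imwrite("pics/w8_v.png",np.hstack([cv2.resize(im,(400,300)),cv2.resize(a,(400,300))]))
```

```text
t 14.93 tcp [494.1 213.9 203.3] yang -3.61 tilt [-0.04 -0.03] q [ 0.3   0.4   1.59 -0.    1.14  0.36] F [-0.2 -0.5 -0.5] op 85.2
```

View pics/w8_v.png

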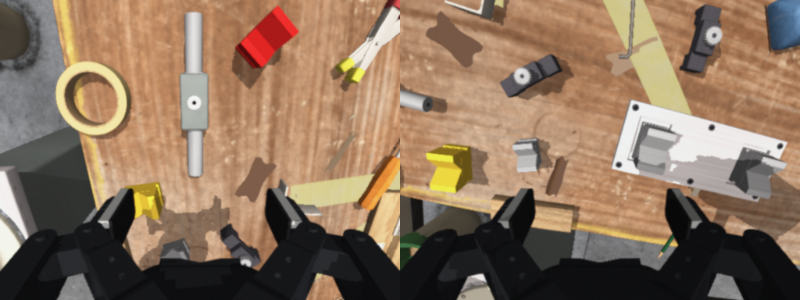

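Left: the trunnion body is at about (194,102), with its axis nearly vertical in the picture. Right: both vees sit in their pockets.

Run:
```python
from h import *
im,c=load("w8"); hsv=cv2.cvtColor(im,cv2.COLOR_BGR2HSV)
m=((hsv[...,1]<75)&(hsv[...,2]>60)).astype(np.uint8)*255
x0,x1,y0,y1=210,285,8,240; sub=m[y0:y1,x0:x1]
ct=max(cv2.findContours(sub,cv2.RETR_EXTERNAL,cv2.CHAIN_APPROX_NONE)[0],key=cv2.contourArea)
f=np.zeros_like(sub); cv2.drawContours(f,[ct],-1,1,-1)
w=f.sum(1); rows=np.where(w>0)[0]; print(rows[0]+y0,rows[-1]+y0, w[::8].tolist())
cen=np.array([[np.where(f[i])[0].mean()+x0,i+y0] for i in rows])
wide=rows[w[rows]>26]; print("body rows",wide[0]+y0,wide[-1]+y0,"cols",[ (np.where(f[i])[0][[0,-1]]+x0).tolist() for i in (wide[0]+4,wide[-1]-4)])
J=px2w(c,[cen[3],cen[-4]],.022)[:,:2]*1000; print("J",J.round(1).tolist(),np.degrees(np.arctan2(*(J[0]-J[1])[::-1])))
b=np.array([[cen[wide[0]-rows[0]][0],wide[0]+y0],[cen[wide[-1]-rows[0]][0],wide[-1]+y0]]); B=px2w(c,b,.038)[:,:2]*1000; print("B",B.round(1).tolist(),B.mean(0))
print("hole",px2w(c,[[194.5*1.28,102*1.28]],.038)*1000)
```

```text
15 226 [0, 18, 23, 23, 23, 22, 24, 23, 23, 23, 23, 37, 37, 37, 36, 36, 36, 36, 35, 35, 21, 21, 20, 20, 20, 20, 20, 17, 0]
body rows 93 166 cols [[230, 266], [232, 266]]
J [[495.6, 367.7], [483.3, 145.5]] 86.84246233553006
B [[491.9, 295.3], [486.6, 219.9]] [489.25847844 257.61379544]
hole [[490.27875089 257.7244874   38.        ]]
```

Emit:
send_rows:
  deltas:
    - [-4.6,23,-20,0,0,0.4,1]
    - [0,20,-50,0,0,0,1]
    - [0,0,-50,0,0,0,1]
    - [0,0,-45,0,0,0,1]
    - [0,0,-20,0,0,0,1]
    - [0,0,-10,0,0,0,1]
    - [0,0,0,0,0,0,1]
    - [0,0,0,0,0,0,0.2]

```text
time: 15.98
eef_pos: [0.4902, 0.2575, 0.0096]
ee_rot: [0.726, 0.687, 0.001, 0.0]
wrist_force: [0.3, -0.2, -0.1]
opening: 0.0696
```

Emit:
send_rows:
  deltas:
    - [0,0,0,0,0,0,0.2]
    - [0,0,0,0,0,0,0.2]
    - [0,0,0,0,0,0,0.2]
    - [0,0,0,0,0,0,0.2]
    - [0,0,0,0,0,0,0.2]

```text
time: 16.6
eef_pos: [0.4898, 0.2576, 0.0095]
ee_rot: [0.726, 0.688, 0.0, 0.0]
wrist_force: [-2.1, -1.0, 10.5]
opening: 0.0369
```

Run:
```python
from h import *
st(); im,c=shot("wrist","w9")
cv2.imwrite("pics/w9_v.png",cv2.resize(im,(640,480),interpolation=cv2.INTER_CUBIC))
```

```text
t 16.6 tcp [489.8 257.6   9.5] yang -3.11 tilt [0.05 0.02] q [ 0.38  0.7   1.72 -0.    0.72  0.43] F [-2.1 -1.  10.5] op 36.9
```

View pics/w9_v.png

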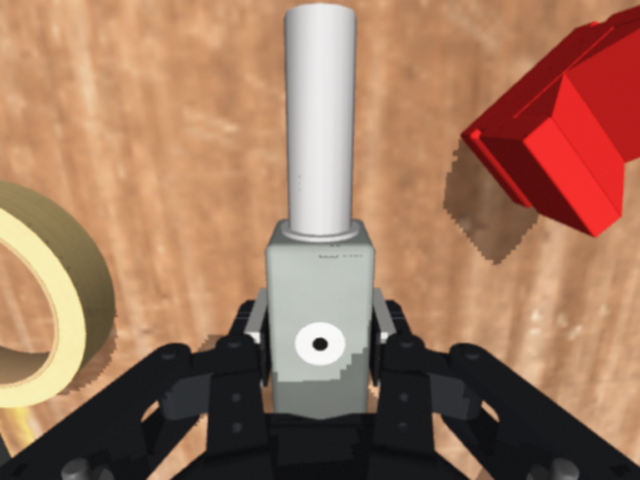

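The gripper holds the body. Its far top edge is at row 246 and the marking is centred at (320,344).

Run:
```python
from h import *
im,c=load("w9")
print((px2w(c,np.array([[320,246],[320,344]])*.8,.038)*1000).round(1).tolist(),(px2w(c,np.array([[320,6]])*.8,.0295)*1000).round(1).tolist())
# seated vees seen in w8a : top corners z=.06 (right panel px, 400 wide)
im,c=load("w8a"); hsv=cv2.cvtColor(im,cv2.COLOR_BGR2HSV)
cv2.imwrite("pics/w8a_v.png",cv2.resize(im[110:270,270:512],(726,480),interpolation=cv2.INTER_CUBIC))
```

```text
[[492.6, 295.1, 38.0], [490.5, 257.6, 38.0]] [[496.5, 367.7, 29.5]]
```

View pics/w8a_v.png

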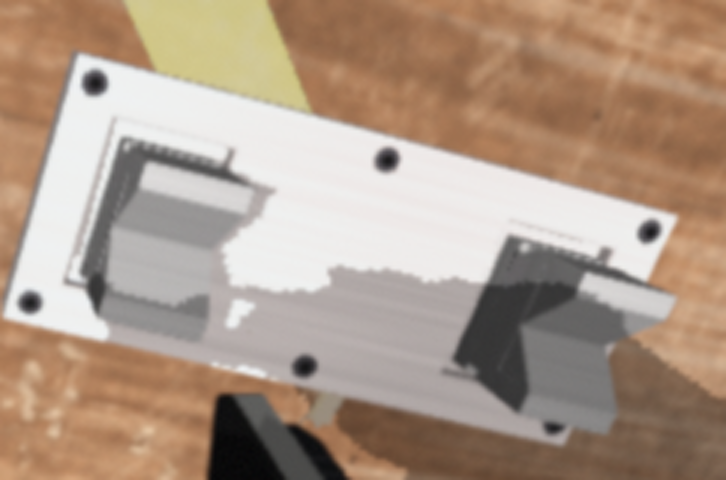

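Emit:
send_rows:
  deltas:
    - [0,0,30,0,0,0,0.2]
    - [0,0,50,0,0,0,0.2]
    - [0,-30,35,0,0,0,0.2]
    - [0,-50,0,0,0,0.1,0.2]
    - [0,-50,0,0,0,0.2,0.2]
    - [0,-50,0,0,0,0.2,0.2]
    - [0,-50,0,0,0,0.2,0.2]
    - [0,-50,0,0,0,0.2,0.2]

```text
time: 17.65
eef_pos: [0.4891, -0.024, 0.1238]
ee_rot: [0.721, 0.693, -0.0, -0.0]
wrist_force: [0.6, -0.2, -6.0]
opening: 0.0372
```

Emit:
send_rows:
  deltas:
    - [0.5,-50,0,0,0,0.2,0.2]
    - [0.5,-50,0,0,0,0,0.2]
    - [0.4,-50,0,0,0,0,0.2]
    - [0,-50,0,0,0,0,0.2]
    - [0,-40,-10,0,0,0,0.2]
    - [0,-15,-30,0,0,0,0.2]
    - [0,0,0,0,0,0,0.2]
    - [0,0,0,0,0,0,0.2]

```text
time: 18.65
eef_pos: [0.4908, -0.2768, 0.0842]
ee_rot: [0.719, 0.695, 0.0, -0.0]
wrist_force: [0.7, 0.1, -4.6]
opening: 0.037
```

Run:
```python
from h import *
st(); im,c=shot("wrist","w10")
cv2.imwrite("pics/w10_v.png",cv2.resize(im,(640,480),interpolation=cv2.INTER_CUBIC))
```

```text
t 18.65 tcp [ 490.8 -276.8   84.2] yang -2.0 tilt [-0.02  0.02] q [-0.62  0.59  1.65  0.    0.9  -0.58] F [ 0.7  0.1 -4.6] op 37.0
```

View pics/w10_v.png

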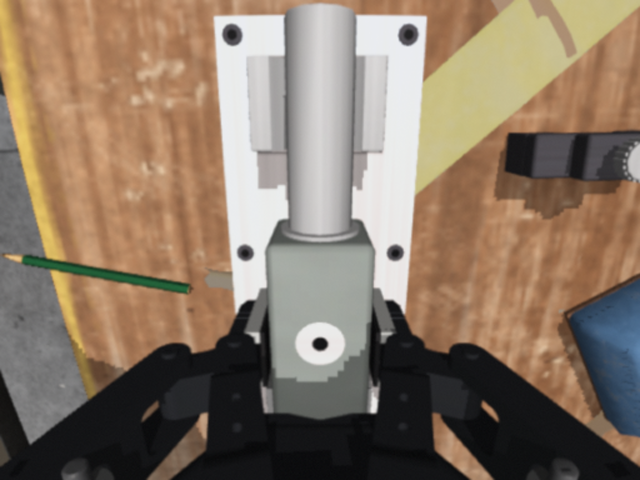

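Emit:
send_rows:
  deltas:
    - [0,-0.3,-15,0,0,0,0.2]
    - [0,0,-11,0,0,0,0.2]
    - [0,0,-7,0,0,0,0.2]
    - [0,0,-3,0,0,0,0.2]
    - [0,0,-1,0,0,0,0.2]
    - [0,0,0,0,0,0,0.2]

```text
time: 19.45
eef_pos: [0.4902, -0.2775, 0.0477]
ee_rot: [0.719, 0.695, -0.0, -0.0]
wrist_force: [-9.9, 4.4, 21.8]
opening: 0.0376
```

Emit:
send_rows:
  deltas:
    - [0,0,0,0,0,0,0.7]
    - [0,0,0,0,0,0,0.7]
    - [0,0,0,0,0,0,0.7]
    - [0,0,20,0,0,0,0.7]
    - [0,0,40,0,0,0,0.8]
    - [10,20,40,0,0,4,1]
    - [10,25,40,0,0,7,1]
    - [10,35,20,0,0,7,1]

```text
time: 20.45
eef_pos: [0.5219, -0.1977, 0.2089]
ee_rot: [0.601, 0.799, 0.0, 0.001]
wrist_force: [0.7, 0.5, -0.0]
opening: 0.0851
```

Emit:
send_rows:
  deltas:
    - [20,40,0,0,0,7,1]
    - [20,40,0,0,0,7,1]
    - [20,40,0,0,0,7,1]
    - [0,39,-5,0,0,0,1]
    - [0,0,0,0,0,0,1]
    - [0,0,0,0,0,0,1]

```text
time: 21.2
eef_pos: [0.581, -0.0391, 0.2017]
ee_rot: [0.446, 0.895, -0.0, 0.0]
wrist_force: [-0.4, 0.1, 0.3]
opening: 0.0855
```

Run:
```python
from h import *
st(); im,c=shot("wrist","w11")
cv2.imwrite("pics/w11_v.png",cv2.resize(im,(768,576),interpolation=cv2.INTER_CUBIC))
```

```text
t 21.2 tcp [581.  -39.1 201.7] yang 37.0 tilt [ 0.01 -0.02] q [-0.17  0.46  1.49 -0.    1.19 -0.82] F [-0.4  0.1  0.3] op 85.5
```

View pics/w11_v.png

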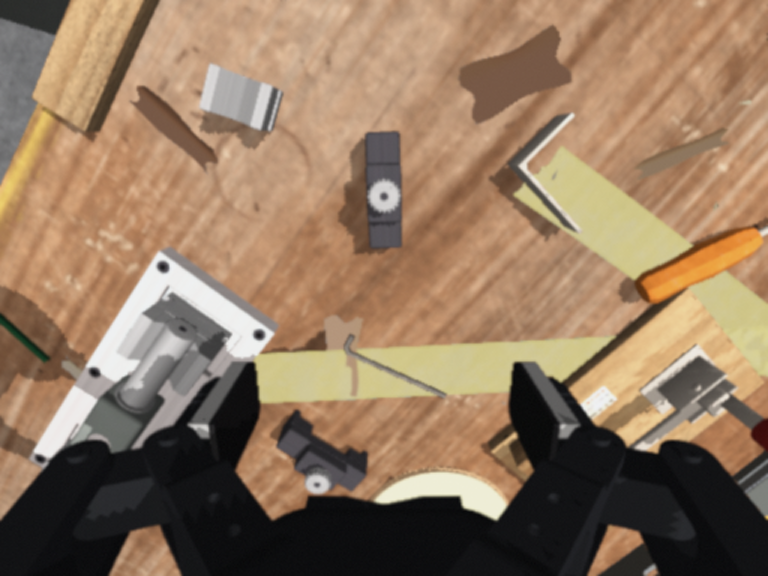

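The bridge stands upright in the picture at x 366–402, y 131–248, with its screw head at (384,196). The shaft lies in both vees.

Run:
```python
from h import *
im,c=load("w11"); hsv=cv2.cvtColor(im,cv2.COLOR_BGR2HSV)
d=((hsv[...,2]<95)&(hsv[...,1]<90))|((hsv[...,1]<40)); x0,x1,y0,y1=236,275,80,172
sub=d[y0:y1,x0:x1].astype(np.uint8)*255
ct=max(cv2.findContours(sub,cv2.RETR_EXTERNAL,cv2.CHAIN_APPROX_NONE)[0],key=cv2.contourArea).reshape(-1,2)+[x0,y0]
W=px2w(c,ct,.032)[:,:2]*1000; print(cv2.minAreaRect(W.astype(np.float32)))
print("screw",px2w(c,[[384/1.5,196/1.5]],.059)*1000)
E=px2w(c,np.array([[366,133],[398,131],[370,248],[402,246]])/1.5,.032)[:,:2]*1000; print(E.round(1).tolist(),E.mean(0))
v=(E[0]+E[1]-E[2]-E[3]); print(np.degrees(np.arctan2(v[1],v[0])))
# shaft/plate: body corners and block tops later
```

```text
((552.8035278320312, -3.2217750549316406), (24.002925872802734, 80.42405700683594), 37.57563781738281)
screw [[553.93480111  -2.37608165  59.        ]]
[[520.3, 21.9], [536.9, 36.0], [570.2, -40.9], [588.0, -25.6]] [553.85670364  -2.17703598]
129.03389837288296
```

Emit:
send_rows:
  deltas:
    - [-14,19,-20,0,0,1.5,1]
    - [-13.2,17.7,-50,0,0,0,1]
    - [0,0,-50,0,0,0,0.9]
    - [0,0,-40,0,0,0,0.8]
    - [0,0,-15,0,0,0,0.8]
    - [0,0,-8,0,0,0,0.8]
    - [0,0,0,0,0,0,0.8]
    - [0,0,0,0,0,0,0]
  squeeze: 40

```text
time: 22.25
eef_pos: [0.5545, -0.0022, 0.0198]
ee_rot: [0.435, 0.901, 0.0, 0.001]
wrist_force: [0.1, 0.2, -0.5]
opening: 0.0515
```

Emit:
send_rows:
  deltas:
    - [0,0,0,0,0,0,0]
    - [0,0,0,0,0,0,0]
    - [0,0,0,0,0,0,0]
    - [0,0,0,0,0,0,0]
    - [0,0,0,0,0,0,0]
    - [0,0,0,0,0,0,0]

```text
time: 23.0
eef_pos: [0.5541, -0.0021, 0.0194]
ee_rot: [0.434, 0.901, 0.0, 0.001]
wrist_force: [-1.7, -0.6, 8.5]
opening: 0.0236
```

Run:
```python
from h import *
st(); im,c=shot("wrist","w12")
cv2.imwrite("pics/w12_v.png",cv2.resize(im,(640,480),interpolation=cv2.INTER_CUBIC))
```

```text
t 23.0 tcp [554.1  -2.1  19.4] yang 38.49 tilt [ 0.06 -0.01] q [-0.11  0.69  1.71 -0.    0.74 -0.78] F [-1.7 -0.6  8.5] op 23.6
```

View pics/w12_v.png

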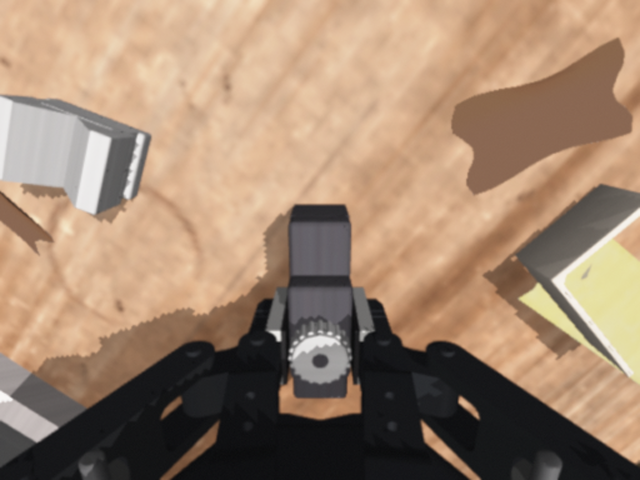

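Run:
```python
from h import *
im,c=load("w12")
print((px2w(c,np.array([[320,359]])*.8,.059)*1000).round(1).tolist(),(px2w(c,np.array([[290,222],[350,222]])*.8,.032)*1000).round(1).tolist())
```

```text
[[553.5, -0.7, 59.0]] [[520.1, 23.5, 32.0], [537.4, 37.2, 32.0]]
```

Emit:
send_rows:
  deltas:
    - [0,0,30,0,0,0,0]
    - [0,0,50,0,0,4.5,0]
    - [-5,-15,40,0,0,9,0]
    - [-10,-30,0,0,0,9,0]
    - [-10,-35,0,0,0,9,0]
    - [-10,-35,0,0,0,9,0]
    - [-12,-35,0,0,0,9,0]
    - [-12,-40,0,0,0,0,0]

```text
time: 24.05
eef_pos: [0.4942, -0.1929, 0.139]
ee_rot: [0.016, 1.0, -0.0, 0.0]
wrist_force: [0.6, -0.5, -1.4]
opening: 0.0232
```

Emit:
send_rows:
  deltas:
    - [0,0,0,0,0,0,0]
    - [0,0,0,0,0,0,0]

```text
time: 24.3
eef_pos: [0.4946, -0.1918, 0.1388]
ee_rot: [0.018, 1.0, 0.0, -0.0]
wrist_force: [0.1, -1.0, -1.6]
opening: 0.0233
```

Run:
```python
from h import *
st(); im,c=shot("wrist","w13")
cv2.imwrite("pics/w13_v.png",cv2.resize(im,(768,576),interpolation=cv2.INTER_CUBIC))
```

```text
t 24.3 tcp [ 494.6 -191.8  138.8] yang 87.95 tilt [-0.    0.01] q [-0.48  0.48  1.69  0.    0.98 -2.02] F [ 0.1 -1.  -1.6] op 23.3
```

View pics/w13_v.png

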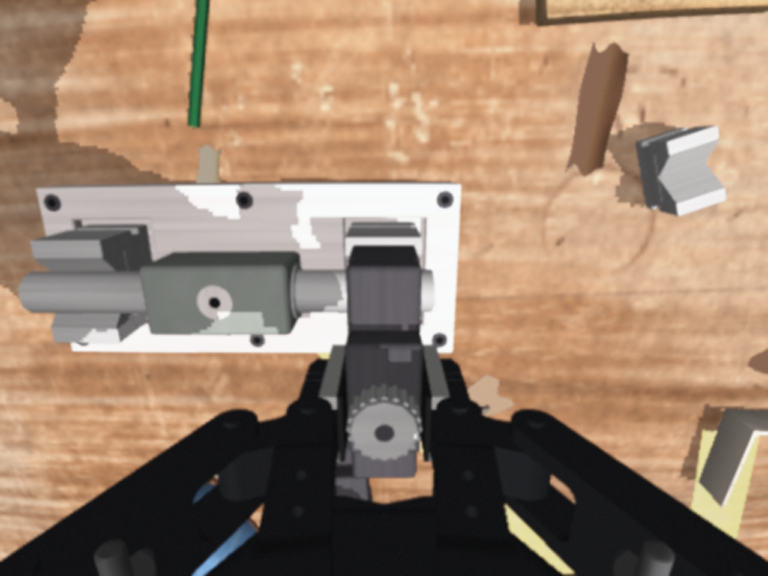

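The -x shoulder of the vee shows at (345–421, row 236–249), just behind the bridge. The trunnion body is level, with its marking at (214,302).

Run:
```python
from h import *
im,c=load("w13")
def P(n,q,z): print(n,(px2w(c,np.array(q,float)/1.5,z)*1000).round(1).tolist())
P("shoulder outer",[[345,236],[421,236]],.06)
P("far vee shoulder outer",[[33,241],[100,234]],.06)
P("holes",[[245,200],[445,200],[258,341],[439,341]],.018)
P("body top left/right edges, hole",[[145,265],[300,262],[214,302]],.076)
P("bridge end",[[350,262],[418,262]],.0194*0+.1388-.0194+.032)
g=cv2.cvtColor(im,cv2.COLOR_BGR2GRAY)
print("col 240-270 rows",g[145:172,240:270].mean(1).astype(int).tolist())
print("row 162",g[162,222:290].tolist())
```

```text
shoulder outer [[461.6, -210.8, 60.0], [463.0, -171.8, 60.0]]
far vee shoulder outer [[457.4, -378.1, 60.0], [455.3, -339.6, 60.0]]
holes [[445.7, -273.6, 18.0], [450.2, -153.8, 18.0], [538.1, -277.0, 18.0], [542.3, -157.2, 18.0]]
body top left/right edges, hole [[469.0, -309.1, 76.0], [470.4, -231.9, 76.0], [489.5, -277.3, 76.0]]
bridge end [[451.7, -200.9, 151.4], [452.5, -180.1, 151.4]]
col 240-270 rows [212, 200, 177, 130, 107, 120, 116, 98, 89, 87, 86, 88, 118, 183, 222, 230, 230, 219, 154, 70, 36, 34, 34, 34, 34, 35, 35]
row 162 [189, 188, 188, 188, 188, 185, 166, 155, 196, 223, 228, 229, 228, 224, 219, 217, 218, 217, 217, 217, 217, 217, 217, 217, 218, 218, 219, 219, 218, 219, 219, 219, 219, 219, 219, 219, 220, 220, 219, 220, 221, 221, 220, 221, 221, 221, 221, 221, 221, 222, 221, 222, 222, 224, 228, 231, 233, 233, 229, 208, 182, 181, 226, 245, 249, 250, 250, 250]
```

Emit:
send_rows:
  deltas:
    - [-0.8,-0.8,-25,0,0,0,0]
    - [0,0,-15,0,0,0,0]
    - [0,0,-12,0,0,0,0]
    - [0,0,-8,0,0,0,0]
    - [0,0,-5,0,0,0,0]
    - [0,0,-2,0,0,0,0]
    - [0,0,0,0,0,0,0]

```text
time: 25.22
eef_pos: [0.494, -0.193, 0.0719]
ee_rot: [0.018, 1.0, -0.0, 0.0]
wrist_force: [-0.1, 0.4, -2.7]
opening: 0.0234
```

Run:
```python
from h import *
st(); im,c=shot("wrist","w14")
cv2.imwrite("pics/w14_v.png",cv2.resize(im,(640,480),interpolation=cv2.INTER_CUBIC))
```

```text
t 25.23 tcp [ 494.  -193.    71.9] yang 87.98 tilt [ 0.01 -0.01] q [-0.48  0.58  1.74 -0.    0.82 -2.02] F [-0.1  0.4 -2.7] op 23.4
```

View pics/w14_v.png

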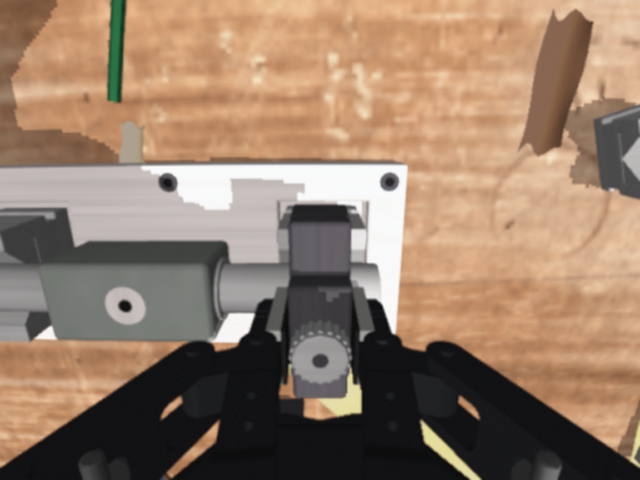

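The bridge straddles the block, centred between its ends (block about 279–364, bridge 288–350). I'll lower the last bit and release.

Emit:
send_rows:
  deltas:
    - [0,0,-0.6,0,0,0,0]
    - [0,0,0,0,0,0,0]

```text
time: 25.52
eef_pos: [0.4941, -0.193, 0.0715]
ee_rot: [0.018, 1.0, -0.0, 0.0]
wrist_force: [0.2, -0.1, 4.5]
opening: 0.0236
```

Emit:
send_rows:
  deltas:
    - [0,0,0,0,0,0,0.5]
    - [0,0,0,0,0,0,0.5]
    - [0,0,0,0,0,0,0.5]
    - [0,0,15,0,0,0,0.5]
    - [0,0,40,0,0,0,0.6]
    - [10,0,50,0,0,0,1]
    - [40,-5,25,0,0,0.5,1]
    - [50,-5,0,0,0,0.5,1]

```text
time: 26.52
eef_pos: [0.5957, -0.2035, 0.2053]
ee_rot: [0.009, 1.0, -0.001, 0.002]
wrist_force: [0.2, -0.2, -0.3]
opening: 0.0854
```

Emit:
send_rows:
  deltas:
    - [50,-7,0,0,0,0.5,1]
    - [50,-7,0,0,0,0.5,1]
    - [0,0,0,0,0,0,1]
    - [0,0,0,0,0,0,1]

```text
time: 27.02
eef_pos: [0.6933, -0.2167, 0.2015]
ee_rot: [0.0, 1.0, 0.0, -0.0]
wrist_force: [-0.8, -0.4, 0.8]
opening: 0.0852
```

Run:
```python
from h import *
st(); im,c=shot("wrist","w15")
cv2.imwrite("pics/w15_v.png",cv2.resize(im,(768,576),interpolation=cv2.INTER_CUBIC))
```

```text
t 27.02 tcp [ 693.3 -216.7  201.5] yang 89.99 tilt [-0.03  0.01] q [-0.39  0.67  1.1  -0.    1.38 -1.96] F [-0.8 -0.4  0.8] op 85.2
```

View pics/w15_v.png

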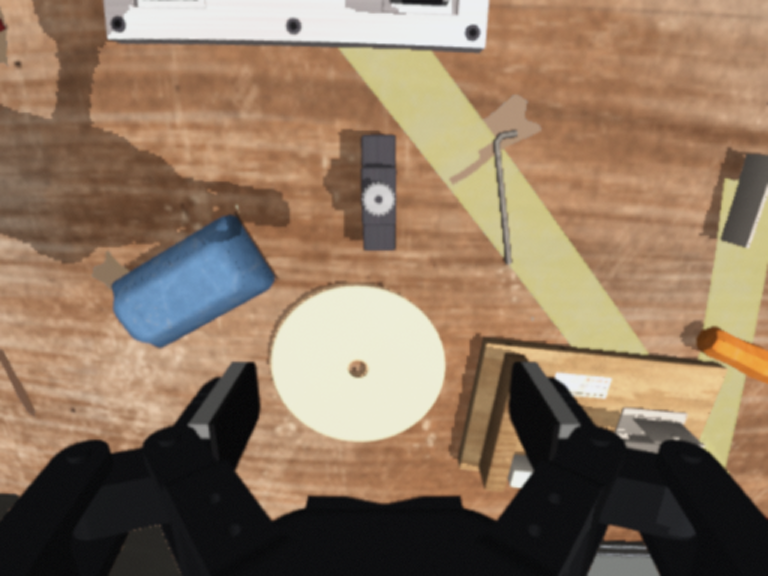

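Bridge 2 is at x 362–396, y 135–250, with its screw at (378,199), nearly square to the tool.

Run:
```python
from h import *
im,c=load("w15"); hsv=cv2.cvtColor(im,cv2.COLOR_BGR2HSV)
print("screw",px2w(c,[[378/1.5,199/1.5]],.059)*1000)
E=px2w(c,np.array([[363,136],[395,135],[364,250],[395,249]])/1.5,.032)[:,:2]*1000; print(E.round(1).tolist(),E.mean(0))
v=(E[0]+E[1]-E[2]-E[3]); print(np.degrees(np.arctan2(v[1],v[0]))-90)
P=px2w(c,np.array([[362,164],[395,164],[363,249],[395,249]])/1.5,.032)[:,:2]*1000
d=(hsv[...,2]<85)|(hsv[...,1]<40); x0,x1,y0,y1=232,270,84,172; sub=d[y0:y1,x0:x1].astype(np.uint8)*255
ct=max(cv2.findContours(sub,cv2.RETR_EXTERNAL,cv2.CHAIN_APPROX_NONE)[0],key=cv2.contourArea).reshape(-1,2)+[x0,y0]
print(cv2.minAreaRect((px2w(c,ct,.032)[:,:2]*1000).astype(np.float32)))
```

```text
screw [[ 649.37005105 -220.6203859    59.        ]]
[[609.8, -231.0], [609.2, -209.2], [689.4, -231.4], [688.7, -208.7]] [ 649.28537922 -220.06695461]
-269.9199078369039
((647.9189453125, -221.4340057373047), (79.45753479003906, 24.237024307250977), 0.38488972187042236)
```

Emit:
send_rows:
  deltas:
    - [-22,-2,-20,0,0,0,1]
    - [-22,-1.7,-50,0,0,0,1]
    - [0,0,-50,0,0,0,0.9]
    - [0,0,-40,0,0,0,0.8]
    - [0,0,-15,0,0,0,0.8]
    - [0,0,-7.5,0,0,0,0.8]
    - [0,0,0,0,0,0,0.8]
    - [0,0,0,0,0,0,0]

```text
time: 28.08
eef_pos: [0.6506, -0.2209, 0.02]
ee_rot: [0.0, 1.0, -0.0, 0.001]
wrist_force: [0.1, -0.3, -0.2]
opening: 0.0513
```

Emit:
send_rows:
  deltas:
    - [0,0,0,0,0,0,0]
    - [0,0,0,0,0,0,0]
    - [0,0,0,0,0,0,0]
    - [0,0,0,0,0,0,0]
    - [0,0,0,0,0,0,0]
    - [0,0,0,0,0,0,0]

```text
time: 28.82
eef_pos: [0.6503, -0.2208, 0.0194]
ee_rot: [0.0, 1.0, -0.0, 0.0]
wrist_force: [-1.2, -0.2, 7.8]
opening: 0.0235
```

Run:
```python
from h import *
st(); im,c=shot("wrist","w16"); a=load("w12")[0]
g=lambda i:cv2.cvtColor(i,cv2.COLOR_BGR2GRAY)[160:240:2,236:276].mean(1).astype(int).tolist()
print(g(im));print(g(a))
```

```text
t 28.82 tcp [ 650.3 -220.8   19.4] yang 89.99 tilt [ 0.05 -0.03] q [-0.41  0.81  1.36 -0.    0.97 -1.98] F [-1.2 -0.2  7.8] op 23.5
[95, 49, 31, 31, 32, 33, 31, 35, 60, 79, 89, 91, 91, 91, 91, 91, 91, 91, 91, 91, 91, 91, 91, 91, 91, 91, 88, 71, 56, 46, 32, 31, 32, 35, 53, 63, 64, 65, 65, 63]
[191, 176, 64, 43, 42, 43, 44, 43, 50, 79, 92, 98, 98, 98, 98, 98, 98, 98, 98, 99, 99, 99, 99, 99, 99, 99, 99, 99, 99, 99, 66, 41, 43, 44, 52, 79, 92, 98, 99, 99]
```

Emit:
send_rows:
  deltas:
    - [0,0,30,0,0,0,0]
    - [0,0,50,0,0,0,0]
    - [-15,-20,40,0,0,-0.5,0]
    - [-36,-36,0,0,0,-0.5,0]
    - [-40,-35,0,0,0,-0.5,0]
    - [-40,-30,0,0,0,-0.5,0]
    - [-30,-20,0,0,0,0,0]
    - [0,0,0,0,0,0,0]

```text
time: 29.88
eef_pos: [0.487, -0.3629, 0.1388]
ee_rot: [0.019, 1.0, -0.0, -0.0]
wrist_force: [0.1, 0.9, -1.9]
opening: 0.0231
```

Emit:
send_rows:
  deltas:
    - [0,0,0,0,0,0,0]

```text
time: 30.0
eef_pos: [0.4892, -0.3615, 0.1388]
ee_rot: [0.018, 1.0, -0.0, 0.0]
wrist_force: [0.3, -0.2, -1.6]
opening: 0.0231
```

Run:
```python
from h import *
st(); im,c=shot("wrist","w17")
cv2.imwrite("pics/w17_v.png",cv2.resize(im,(768,576),interpolation=cv2.INTER_CUBIC))
```

```text
t 30.0 tcp [ 489.2 -361.5  138.8] yang 87.97 tilt [ 0.02 -0.  ] q [-0.73  0.57  1.49  0.    1.08 -2.27] F [ 0.3 -0.2 -1.6] op 23.1
```

View pics/w17_v.png

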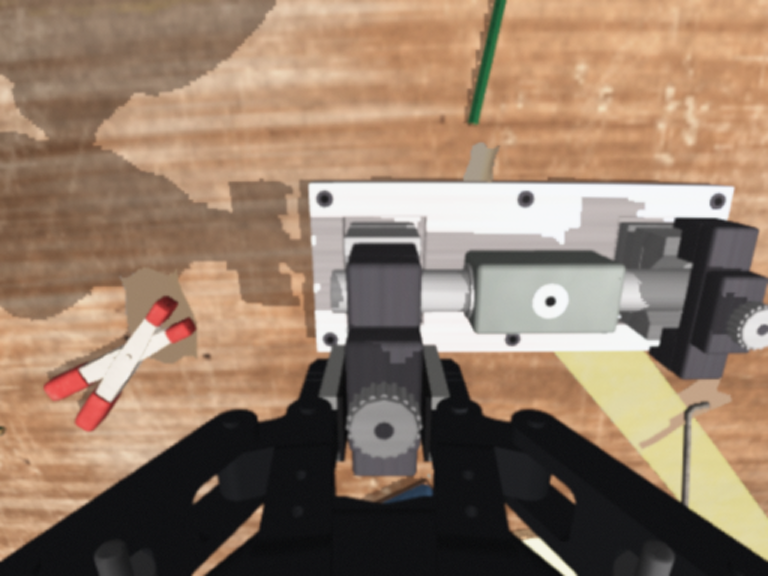

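Bridge 1 sits squarely on its block at right. The -x shoulder of the second block is at (345–420, row ~236), centred under the held bridge.

Run:
```python
from h import *
im,c=load("w17"); g=cv2.cvtColor(im,cv2.COLOR_BGR2GRAY)
print("rows",g[145:180,240:270].mean(1).astype(int).tolist()); print("row160",g[160,222:290].tolist())
P=lambda q,z:(px2w(c,np.array(q,float)/1.5,z)*1000).round(1).tolist()
print(P([[345,236],[420,236]],.06),"bridge end",P([[350,259],[419,259]],.1514))
```

```text
rows [207, 194, 169, 122, 100, 116, 111, 93, 85, 83, 82, 84, 108, 168, 211, 214, 171, 97, 45, 33, 32, 32, 32, 33, 34, 34, 33, 32, 33, 36, 47, 62, 74, 82, 88]
row160 [187, 188, 187, 187, 187, 182, 169, 179, 208, 221, 223, 222, 223, 221, 218, 216, 217, 214, 213, 213, 213, 214, 213, 213, 214, 214, 214, 213, 214, 214, 214, 214, 215, 215, 215, 216, 216, 215, 216, 216, 215, 216, 216, 215, 216, 215, 216, 217, 217, 216, 216, 217, 218, 220, 224, 226, 226, 219, 189, 173, 158, 152, 166, 178, 182, 182, 182, 183]
[[456.3, -380.5, 60.0], [457.6, -342.0, 60.0]] bridge end [[445.4, -370.5, 151.4], [446.1, -349.5, 151.4]]
```

Emit:
send_rows:
  deltas:
    - [0.3,-1.2,-25,0,0,0,0]
    - [0,0,-15,0,0,0,0]
    - [0,0,-12,0,0,0,0]
    - [0,0,-8,0,0,0,0]
    - [0,0,-5,0,0,0,0]
    - [0,0,-2.2,0,0,0,0]
    - [0,0,-0.4,0,0,0,0]
    - [0,0,0,0,0,0,0]

```text
time: 31.05
eef_pos: [0.4893, -0.3629, 0.0714]
ee_rot: [0.018, 1.0, -0.0, 0.0]
wrist_force: [-0.7, 0.3, 3.9]
opening: 0.0233
```

Contact is at the same height as bridge 1. I'll release and retreat.

Emit:
send_rows:
  deltas:
    - [0,0,0,0,0,0,0.5]
    - [0,0,0,0,0,0,0.5]
    - [0,0,0,0,0,0,0.5]
    - [0,0,15,0,0,0,0.5]
    - [0,0,40,0,0,0,0.6]
    - [0,0,50,0,0,0,1]
    - [15,20,40,0,0,0,1]
    - [30,30,20,0,0,0,1]

```text
time: 32.05
eef_pos: [0.5347, -0.3133, 0.2398]
ee_rot: [0.019, 1.0, -0.001, 0.002]
wrist_force: [1.4, -0.3, -1.2]
opening: 0.0858
```

Emit:
send_rows:
  deltas:
    - [30,30,0,0,0,0,1]
    - [0,0,0,0,0,0,1]
    - [0,0,0,0,0,0,1]

```text
time: 32.42
eef_pos: [0.564, -0.2828, 0.2366]
ee_rot: [0.017, 1.0, -0.0, 0.0]
wrist_force: [0.4, -0.4, 0.0]
opening: 0.0851
```

Run:
```python
from h import *
st(); a,c=shot("wrist","w18"); im,c2=shot("scene","s2")
v=cv2.resize(a[40:260,60:450],(780,440),interpolation=cv2.INTER_CUBIC); cv2.imwrite("pics/w18_v.png",v)
print(w2px(c2,[[.49,-.277,.06]]))
```

```text
t 32.42 tcp [ 564.  -282.8  236.6] yang 88.01 tilt [ 0.01 -0.02] q [-0.56  0.5   1.32 -0.    1.32 -2.1 ] F [ 0.4 -0.4  0. ] op 85.1
[[343.43502307 170.74611349]]
```

View pics/w18_v.png

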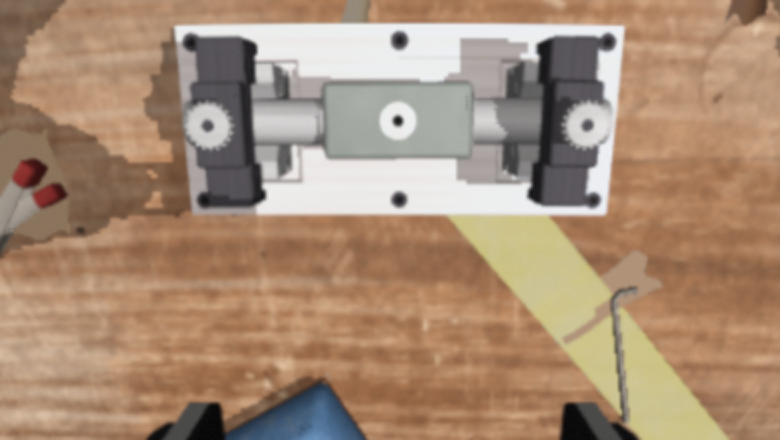

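The assembly is symmetric: the screws at (208,126) and (587,125) are 190 and 189 px from the body marking at (398,121). The bridges are square, and nothing is touching the arm. Last, a numeric check, then hand-in.

Run:
```python
from h import *
im,c=load("w18"); f=lambda u,v,z:(px2w(c,[[60+u/2,40+v/2]],z)[0]*1000).round(1)
a,b,m=f(208,126,.111),f(587,125,.111),f(398,121,.076); print(a,b,np.linalg.norm(a-b),(a+b)/2,m)
r.sign_off()
```

```text
[ 488.9 -362.4  111. ] [ 494.3 -193.7  111. ] 168.78640348084912 [ 491.6  -278.05  111.  ] [ 490.4 -277.4   76. ]
the job is handed in; nothing more can be done
```

The shaft is set up on the fixture plate and the job is handed in, at about 32 s on the robot clock against the 128 s limit. I seated the two large vee blocks in the pockets, laid the trunnion across them and dropped a clamp bridge over each journal, in the order asked. I did not touch the small vee block or the other objects.

**Last checks:**
- **Bridges:** both met their seats at the same height (tool tip at 71.4–71.5 mm, as expected for seated bridges) and look square in the last picture. Their screws measure 168.8 mm apart; the pockets are 170 mm apart.
- **Shaft body:** it lies about 1.4 mm from the midpoint between the screws, mostly across the shaft. The calibration is good to about 2 mm.
- **Forces:** the highest reading returned was 27.5 N, when the second block met its pocket floor. Forces were only read at the end of each move, so shorter peaks would not show. The arm was clear of everything at hand-in.

No check failed. I took a final scene-camera picture but did not inspect it.

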